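# Put the tiered lunch carrier together

## Task

Put the steel lunch carrier together on the round wooden stand, one piece at a time from the bottom up: the deep tier in the stand's recess, then the medium tier, then the shallow tier with the divider, and last the lid with the knob. Each piece must sit fully home, level, with its foot in the rim of the one below, and the finished stack must stand free. Leave the white cup, the black beaker and the spice jar standing where they are.

Things in the scene. Friction and masses are not known exactly. Their poses are not given: they have to be found in the camera images.
- tier_deep: Deep tier, the tallest open one, 66 mm high, plain inside. Round steel, upright; origin: centre of the underside, z up. Foot 49 mm wide, 6 mm high (chamfered), shoulder above it; body 62 mm wide. Mouth 55 mm wide; the next foot sinks 6 mm into it (3 mm play all round) until its shoulder rests on the rim, its origin then 60 mm over this one. 0.16 kg.
- tier_medium: Medium tier, open, 48 mm high, plain inside. Round steel, upright; origin: centre of the underside, z up. Foot 49 mm wide, 6 mm high (chamfered), shoulder above it; body 62 mm wide. Mouth 55 mm wide; the next foot sinks 6 mm into it (3 mm play all round) until its shoulder rests on the rim, its origin then 42 mm over this one. 0.13 kg.
- tier_shallow: Shallow tier, open, 34 mm high, one thin divider wall inside along its x axis, 9 mm below the rim. Round steel, upright; origin: centre of the underside, z up. Foot 49 mm wide, 6 mm high (chamfered), shoulder above it; body 62 mm wide. Mouth 55 mm wide; the next foot sinks 6 mm into it (3 mm play all round) until its shoulder rests on the rim, its origin then 28 mm over this one. 0.11 kg.
- carrier_lid: Lid of the lunch carrier, 38 mm high: closed disc, top 12 mm over the origin, with an upright round knob in the centre, 20 mm wide from 21 to 36 mm over the origin, 13 mm neck below. Round steel, upright; origin: centre of the underside, z up. Foot 49 mm wide, 6 mm high (chamfered), shoulder above it; body 62 mm wide. 0.08 kg.
- stand: Round wooden stand, fixed, 80 mm across and 15 mm high, with a round recess 55 mm across and 7 mm deep in its top. Origin: centre of the underside, z up. A tier's foot sinks into the recess until its shoulder rests on the wood; the tier's origin is then 9 mm over the stand's.
- white_cup: Bystander: plain white cup with one handle, 68 x 87 mm, 67 mm high. Origin within 15 mm of the middle of its underside. Behind it stands the fixed microwave, 0.26 m high: front at about x = 0.71, upright handle standing out to x = 0.67 at y = 0: keep gripper and arm clear.
- black_beaker: Bystander: black beaker without handle, 57 mm across, 83 mm high. Origin at the centre of its underside.
- spice_jar: Bystander: spice jar with green cap, 46 mm across, 106 mm high. Origin at the centre of its underside.
There are look-alikes about, which are no part of the job. What is shaped like the tier_deep but blue is not meant.

How it is judged:
On the way, in this order (a step that is already met when the one before it is completed fails the run):
1. the deep tier sits in the recess of the wooden stand, let go (horizontal distance between tier_deep and stand below 0.006 m and z of tier_deep in the frame of stand between 0.006 and 0.0115 m and angle between tier_deep's own z axis and vertical below 0.06 rad and contact force between the fingers and tier_deep below 0.1 N), for 0.2 s.
2. the medium tier sits in the rim of the deep one, let go (horizontal distance between tier_deep and stand below 0.006 m and z of tier_deep in the frame of stand between 0.006 and 0.0115 m and angle between each of tier_deep, tier_medium's own z axis and vertical below 0.06 rad and horizontal distance between tier_medium and tier_deep below 0.006 m and z of tier_medium in the frame of tier_deep between 0.057 and 0.0625 m and contact force between the fingers and tier_medium below 0.1 N), for 0.2 s.
3. the shallow divided tier sits in the rim of the medium one, let go (horizontal distance between tier_deep and stand below 0.006 m and z of tier_deep in the frame of stand between 0.006 and 0.0115 m and angle between each of tier_deep, tier_medium, tier_shallow's own z axis and vertical below 0.06 rad and horizontal distance between tier_medium and tier_deep below 0.006 m and z of tier_medium in the frame of tier_deep between 0.057 and 0.0625 m and horizontal distance between tier_shallow and tier_medium below 0.006 m and z of tier_shallow in the frame of tier_medium between 0.039 and 0.0445 m and contact force between the fingers and tier_shallow below 0.1 N), for 0.2 s.
4. the lid sits in the rim of the shallow tier, let go (horizontal distance between tier_deep and stand below 0.006 m and z of tier_deep in the frame of stand between 0.006 and 0.0115 m and angle between each of tier_deep, tier_medium, tier_shallow, carrier_lid's own z axis and vertical below 0.06 rad and horizontal distance between tier_medium and tier_deep below 0.006 m and z of tier_medium in the frame of tier_deep between 0.057 and 0.0625 m and horizontal distance between tier_shallow and tier_medium below 0.006 m and z of tier_shallow in the frame of tier_medium between 0.039 and 0.0445 m and horizontal distance between carrier_lid and tier_shallow below 0.006 m and z of carrier_lid in the frame of tier_shallow between 0.025 and 0.0305 m and contact force between the fingers and carrier_lid below 0.1 N), for 0.2 s.
At the end, for the whole second after the job is handed in: Deep tier in the stand, medium on deep, shallow on medium, lid on shallow: each within 6 mm of the axis of the piece below, its height over that piece within 3 mm below or 2.5 mm above the seated one, tilted less than 0.06 rad, and at rest (horizontal distance between tier_deep and stand below 0.006 m and z of tier_deep in the frame of stand between 0.006 and 0.0115 m and angle between each of tier_deep, tier_medium, tier_shallow, carrier_lid's own z axis and vertical below 0.06 rad and horizontal distance between tier_medium and tier_deep below 0.006 m and z of tier_medium in the frame of tier_deep between 0.057 and 0.0625 m and horizontal distance between tier_shallow and tier_medium below 0.006 m and z of tier_shallow in the frame of tier_medium between 0.039 and 0.0445 m and horizontal distance between carrier_lid and tier_shallow below 0.006 m and z of carrier_lid in the frame of tier_shallow between 0.025 and 0.0305 m and linear speed of each of tier_deep, tier_medium, tier_shallow, carrier_lid below 0.02 m/s and angular speed of each of tier_deep, tier_medium, tier_shallow, carrier_lid below 0.2 rad/s); the robot touches nothing.
It fails at once if white cup moved by more than 30 mm or tipped over (distance of white_cup from where it was at the start of the episode above 0.03 m or angle between white_cup's own z axis and vertical above 0.4 rad).
It fails at once if black beaker moved by more than 30 mm or tipped over (distance of black_beaker from where it was at the start of the episode above 0.03 m or angle between black_beaker's own z axis and vertical above 0.4 rad).
It fails at once if spice jar moved by more than 30 mm or tipped over (distance of spice_jar from where it was at the start of the episode above 0.03 m or angle between spice_jar's own z axis and vertical above 0.4 rad).
It also fails if it takes over 104 s, if anything falls off the work surface, if the arm or the gripper's body presses on something with over 40 N, if the wrist force passes 120 N, or if a joint passes its speed limit or range.

## Robot

A 7-joint arm with a two-finger parallel gripper is mounted at the origin on a cart in front of the work surface, level with it; the furniture and walls round the work are solid. World frame = base frame: x ahead of the robot, y to its left, z up, the work surface at z = 0. Lengths are in m, angles in rad, forces in N, time in s.
With the tool pointing down it reaches from about 0.4 to 0.85 m from the base axis. Payload 4.5 kg.
Tool frame: the origin (TCP) lies at the very end of the fingers, on their centre line; the grasp point (between the pads) lies 19 mm behind it (r.grip_point_offset is the distance from the TCP to the grasp point, in m); y points along the fingers, x is the direction in which the jaws open and shut, and the axes are right-handed (so a half turn about y gives the same grasp; the last joint's range is limited). The gripper opens to 88 mm and grips with 3 to 60 N. Pads are 18 mm wide; open, the fingers measure 123 mm over their backs; the gripper's body (75 mm by 187 mm) begins 45 mm behind the grasp point.
Start: joints at [-1.11, 0.689, -0.195, 1.565, 0.157, 0.902, -0.215], TCP at [0.259, 0.569, 0.239] pointing down, gripper open.
Joint ranges: [-3.01, 3.01], [-0.46, 2.08], [-1.47, 1.51], [0.13, 2.56], [-1, 4.14], [0.04, 2.09], [-2.66, 2.66]. Speed limits (rad/s): [2.57, 2.57, 3.14, 3.14, 3.14, 3.14, 3.14].

## Interface

Orientations are given as a unit quaternion [x, y, z, w].
In Python, from plant import get_state, snapshot, camera_params, job, r gives the robot as it stands.
- The arm moves only by the tool carry_out, never from a script. Its arguments are lists of equal length, an entry for each row: "offset": the shift along the world's x, y, z in m, a list of three; "twist": the turn about the world's z in degrees. In form: {"offset": [[tx, ty, tz], ...], "twist": [twist, ...]}. A call has 1 to 8 rows; each row shifts and turns the commanded pose from where the row before left it; what a row does not reach is not made up. A row lasts 1/8 s, in which the tool goes at most 62.5 mm and 10.7 degrees, less where a joint would pass 70% of its speed; a pose out of reach is approached as far as the arm can. A call with a gripper value outside its range is refused whole. "grip" is the finger opening in m, from 0 to 0.0881, set as the call begins (left out, the last holds). The fingers move at their own pace and stop on an object; "newtons" is the grip in N (left out, the last holds). Time passes only in rows, so rows that do not move let the fingers close. It gives the time, the measured TCP pose, the force and the opening at its end, in the units of the state.
- get_state(): the state, without advancing time (a new reading comes with each control period).
- snapshot(name): name is "scene" or "side" or "wrist"; returns the picture (420x560x3 uint8, red, green, blue); there is no depth.
- camera_params(name): a dict with "camera_matrix" (3x3 intrinsics, pixels), "dist_coeffs" ([k1, k2, p1, p2, k3] as OpenCV has them; the pictures are not rectified), "eye" and "orientation" of the camera in the world. Camera axes: x right, y up, looking along -z (the intrinsics and any distortion apply to the point x, -y, -z); pixel columns grow to the right and rows downward; lengths in m; the calibration is good to about 2 mm. A picture is of the moment at which its call begins: read the wrist's pose just before it. camera_params takes no time and is no camera call; for the wrist camera it gives the pose at the moment of the call.
- job.finish_job(): hands the job in, once; it reports no verdict.
The state is a dict: "clock": time; "q": joint angles; "qd": joint speeds; "joint_torque": joint torques, N m; "tool_pos": TCP position; "eef_rot": TCP orientation; "contact_force": force on the tool from outside, world axes, zero at the start; "moment": the same for the moment, N m; "opening": opening from 0.0 (shut) to 1.0 (fully open).
Only numpy, scipy, OpenCV 4.12 (cv2) and the standard library are available. Lean on these libraries where they do the work, as an engineer would, in place of code of your own. Each camera call takes 0.05 s, during which the arm holds its last target. There are 200 camera calls.

## Working session

There is one attempt and no reset: what is moved stays moved. The work goes in short steps, Python scripts to look and compute and a tool call to move; the robot and the scene stay as the last step left them, time stands still between calls to the robot, and variables do not carry over. Pictures are saved under pics/ and viewed, about 12 in all and at most 16, crops included, and the job is handed in when it is done.

Besides the shell and the picture viewer there is one more tool, called after "Request:" as name([rows], argument=value, ...), one row to a line, values as JSON. carry_out: Moves the arm, as the interface text tells. Its arguments: {"type":"object","properties":{"offset":{"type":"array"},"twist":{"type":"array"},"grip":{"type":"number"},"newtons":{"type":"number"}},"required":["offset","twist"]}

```bash
mkdir -p pics; ls
python3 - <<'E'
from plant import *
import cv2
print(get_state())
for n in("scene","side"):
    im=snapshot(n); cv2.imwrite(f"pics/{n}0.png",im[:,:,::-1]); print(n,camera_params(n))
E
```

```text
pics
{'clock': 0.0, 'q': array([-1.11018584,  0.68999277, -0.19446579,  1.56631604,  0.1572907 ,
        0.90253395, -0.21510527]), 'qd': array([-0.00028468, -0.0005073 ,  0.00046555, -0.00075497,  0.00056497,
       -0.00090125, -0.00059785]), 'joint_torque': array([-6.33138939e-05, -5.27564156e+01, -1.26669656e+00, -1.53433889e+01,
       -5.26343216e-02,  6.51455615e-03,  1.87068486e-04]), 'tool_pos': array([0.2585385 , 0.56832531, 0.23791081]), 'eef_rot': array([ 0.59494886,  0.38225195, -0.38329344, -0.5941426 ]), 'contact_force': array([ 0.24826413, -0.90110411, -0.24837747]), 'moment': array([ 0.01885601, -0.03280725,  0.04051384]), 'opening': 1.000568095745125}
scene {'camera_matrix': array([[519.10397043,   0.        , 275.58108135],
       [  0.        , 519.10397043, 216.50784789],
       [  0.        ,   0.        ,   1.        ]]), 'dist_coeffs': array([-0.003354,  0.      ,  0.      ,  0.      ,  0.      ]), 'eye': array([ 0.11362385, -0.66055837,  0.90506972]), 'orientation': array([ 0.34686348, -0.10775992, -0.27734655,  0.88946749])}
side {'camera_matrix': array([[518.03280248,   0.        , 277.98731201],
       [  0.        , 518.03280248, 215.61202979],
       [  0.        ,   0.        ,   1.        ]]), 'dist_coeffs': array([-0.01753346,  0.        ,  0.        ,  0.        ,  0.        ]), 'eye': array([ 0.19896851, -1.13298403,  0.76766357]), 'orientation': array([ 0.48504179, -0.06364311, -0.13774518,  0.86122604])}
```

View pics/scene0.png

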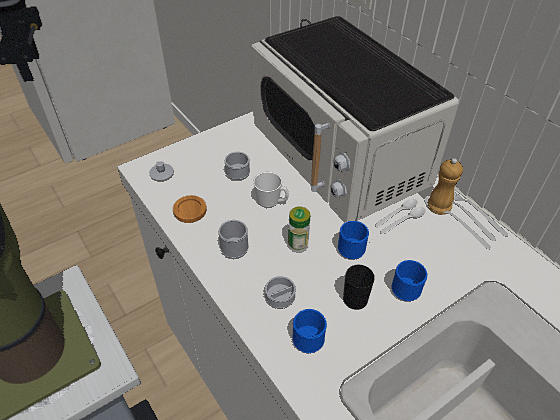

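View pics/side0.png

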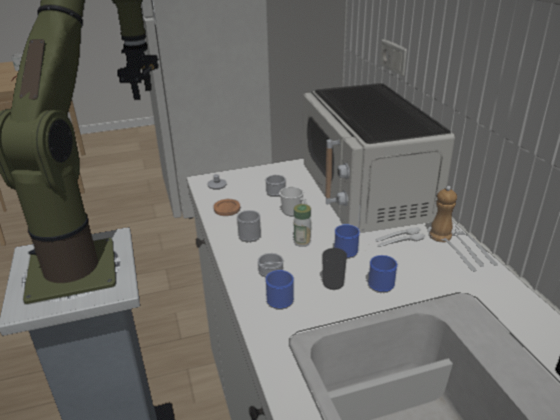

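The scene view shows the lid at (161,172), stand (190,208), medium tier (237,165), deep tier (233,239), shallow tier with divider (280,292), cup (268,190), jar (299,228) and beaker (358,287). Three blue decoys stand to the right. I'll enlarge both views next.

Run:
```python
import cv2
a=cv2.imread("pics/scene0.png")[140:320,140:320]; cv2.imwrite("pics/c1.png",cv2.resize(a,(600,600)[:2] if 0 else (594,594),interpolation=cv2.INTER_CUBIC))
a=cv2.imread("pics/side0.png")[165:285,195:325]; cv2.imwrite("pics/c2.png",cv2.resize(a,None,fx=5,fy=5,interpolation=cv2.INTER_CUBIC))
```

```text
(no output)
```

View pics/c1.png

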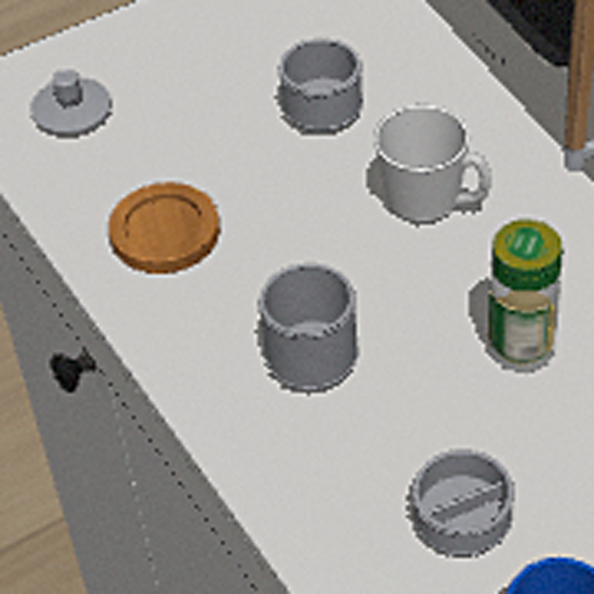

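View pics/c2.png

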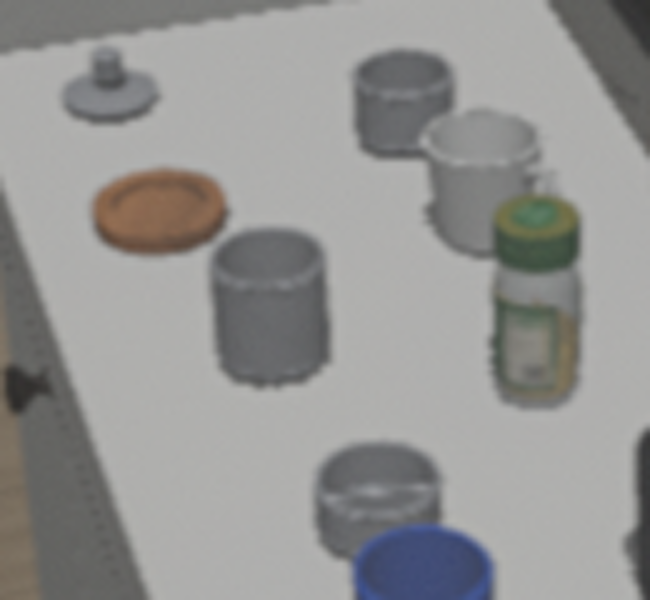

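The crops give rim centres. In c1: medium (320,69), deep (308,300), shallow (462,489), lid disc (71,103), stand (163,222). In c2: medium (404,73), deep (268,260), shallow (379,471), lid (110,94), stand (160,206). I'll triangulate these.

```bash
cat > h.py <<'E'
import numpy as np, cv2
from scipy.spatial.transform import Rotation as R
from plant import *
def ray(p,uv):
    n=cv2.undistortPoints(np.array([[uv]],float),p["camera_matrix"],p["dist_coeffs"])[0,0]
    d=R.from_quat(p["orientation"]).apply([n[0],-n[1],-1]); return p["eye"],d/np.linalg.norm(d)
def tri(rs):
    A=sum(np.eye(3)-np.outer(d,d) for e,d in rs); b=sum((np.eye(3)-np.outer(d,d))@e for e,d in rs)
    return np.linalg.solve(A,b)
def at(r,z): return r[0]+r[1]*(z-r[0][2])/r[1][2]
def proj(p,X):
    c=R.from_quat(p["orientation"]).inv().apply(np.atleast_2d(X)-p["eye"])*[1,-1,-1]
    return cv2.projectPoints(c,np.zeros(3),np.zeros(3),p["camera_matrix"],p["dist_coeffs"])[0][:,0]
E
python3 - <<'E'
from h import *
np.set_printoptions(precision=4,suppress=True)
ps,pd=camera_params("scene"),camera_params("side")
D=dict(medium=((320,69),(404,73),.048),deep=((308,300),(268,260),.066),shallow=((462,489),(379,471),.034),lid=((71,103),(110,94),.012),knob=((66,74),(106,53),.037),stand=((163,222),(160,206),.015),
 jar=((527,240),(537,215),.106),cup=((421,135),(482,132),.067))
for k,(a,b,z) in D.items():
    r1=ray(ps,np.array(a)/3.3+140-.35);r2=ray(pd,np.array(b)/5+[195,165]-.4)
    X=tri([r1,r2]); print(k,X,"scene@z",at(r1,z)[:2],"side@z",at(r2,z)[:2])
print("beaker",at(ray(ps,(358,274)),.083))
for uv in((409,271),(353,232),(309,320)): print("blue",at(ray(ps,uv),.066)[:2])
print(R.from_quat(get_state()["eef_rot"]).as_matrix()); print(camera_params("wrist"),r.grip_point_offset)
E
```

```text
medium [0.59   0.2006 0.0469] scene@z [0.5885 0.1992] side@z [0.5903 0.1993]
deep [ 0.4539 -0.0044  0.0623] scene@z [ 0.4531 -0.0071] side@z [ 0.4519 -0.0109]
shallow [ 0.4633 -0.1683  0.0362] scene@z [ 0.4635 -0.1672] side@z [ 0.4649 -0.1649]
lid [0.4319 0.3202 0.0029] scene@z [0.4298 0.3108] side@z [0.428  0.3021]
knob [0.4323 0.3196 0.0326] scene@z [0.4324 0.3154] side@z [0.4292 0.3095]
stand [0.4288 0.1611 0.0085] scene@z [0.4269 0.1553] side@z [0.4264 0.1497]
jar [ 0.5791 -0.0725  0.1028] scene@z [ 0.5784 -0.0744] side@z [ 0.576  -0.0785]
cup [0.5991 0.0779 0.0684] scene@z [0.5998 0.0791] side@z [0.6    0.0804]
beaker [ 0.5883 -0.2552  0.083 ]
blue [ 0.687  -0.2993]
blue [ 0.662  -0.1565]
blue [ 0.4542 -0.2753]
[[ 0.4139 -0.0006 -0.9103]
 [ 0.9103 -0.0016  0.4139]
 [-0.0017 -1.     -0.0001]]
{'camera_matrix': array([[296.2092,   0.    , 278.7594],
       [  0.    , 296.2092, 202.8922],
       [  0.    ,   0.    ,   1.    ]]), 'dist_coeffs': array([-0.0065,  0.    ,  0.    ,  0.    ,  0.    ]), 'eye': array([0.198 , 0.5959, 0.3844]), 'orientation': array([-0.1104, -0.0695,  0.5364,  0.8338])} 0.0187
```

Request:
carry_out([
  [0.021, -0.051, 0],
  [0.021, -0.051, 0],
  [0.021, -0.051, 0],
  [0.021, -0.051, 0],
  [0.021, -0.051, 0],
  [0.021, -0.051, 0],
  [0.021, -0.051, 0],
  [0.021, -0.051, 0],
], twist=[3.05, 3.05, 3.05, 3.05, 3.05, 3.05, 3.05, 3.05], grip=0.088)

```text
clock: 1.1
tool_pos: [0.4272, 0.1592, 0.2386]
eef_rot: [-0.5, -0.5, 0.5, 0.5]
contact_force: [0.6, -0.3, 0.3]
opening: 1.001
```

Request:
carry_out([
  [0, 0, 0],
  [0, 0, 0],
], twist=[0, 0])

```text
clock: 1.35
tool_pos: [0.4265, 0.1615, 0.2387]
eef_rot: [-0.5, -0.5, 0.5, 0.501]
contact_force: [-1.2, 0.5, -1.2]
opening: 0.997
```

```bash
cat > w.py <<'E'
import sys
from h import *
import json
n=sys.argv[1]; s=get_state(); p=camera_params("wrist"); im=snapshot("wrist")
cv2.imwrite(f"pics/{n}.png",im[:,:,::-1]); json.dump({k:np.array(v).tolist() for k,v in p.items()},open(f"pics/{n}.json","w"))
R0=R.from_quat(s["eef_rot"]).as_matrix(); print(s["clock"],s["tool_pos"],"yaw",np.degrees(np.arctan2(R0[1,0],R0[0,0])),s["contact_force"],s["opening"],p["eye"])
np.set_printoptions(precision=4,suppress=True)
D=dict(medium=(.589,.199,.048),deep=(.453,-.008,.066),shallow=(.4640,-.166,.034),lid=(.43,.311,.012),stand=(.427,.154,.015),cup=(.6,.079,.067))
for k,v in D.items(): print(k,proj(p,v)[0])
E
python3 w.py w1
```

```text
1.35 [0.42650263 0.1614802  0.23866896] yaw 89.93119333860979 [-1.16352568  0.48679935 -1.15047304] 0.9972589360687283 [0.36002668 0.16129019 0.38509585]
medium [308.1433 306.124 ]
deep [128.3037 209.9194]
shallow [ 15.5709 211.4384]
lid [395.9107 180.2534]
stand [273.0933 178.6078]
cup [213.2553 323.0384]
```

View pics/w1.png

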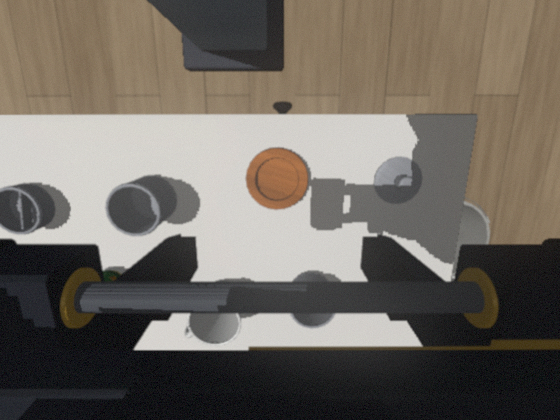

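The wrist view (right = +y, down = +x) shows the stand at (278,179), lid (398,181), deep tier rim (135,207), and shallow tier (20,209). I'll enlarge it for accuracy.

Run:
```python
import cv2,numpy as np
a=cv2.imread("pics/w1.png")
cs=[a[135:225,x:x+90] for x in (233,353,95,0)]
cs=[cv2.resize(c,(396,297) if 0 else (300,300),interpolation=cv2.INTER_CUBIC) for c in cs]
for c in cs:
    for k in range(0,300,50): c[k,::6]=(0,0,255); c[::6,k]=(0,0,255)
cv2.imwrite("pics/c3.png",np.vstack([np.hstack(cs[:2]),np.hstack(cs[2:])]))
```

```text
(no output)
```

View pics/c3.png

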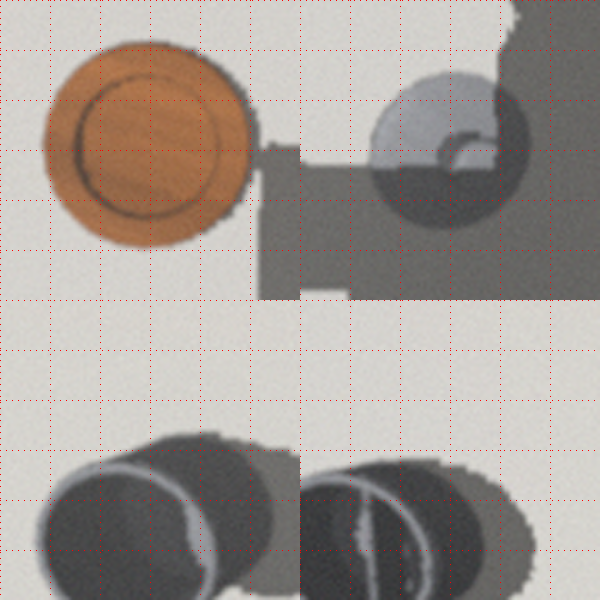

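Run:
```python
from h import *
import json
np.set_printoptions(precision=4,suppress=True)
p={k:np.array(v) for k,v in json.load(open("pics/w1.json")).items()}
ps,pd=camera_params("scene"),camera_params("side")
D=dict(deep=((308,300),(268,260),.066,(133.2,210.6)),shallow=((462,489),(379,471),.034,(13.5,212.7)),lid=((71,103),(110,94),.012,(397.8,179.8)),stand=((163,222),(160,206),.015,(277.2,178.3)))
for k,(a,b,z,c) in D.items():
    r1=ray(ps,np.array(a)/3.3+140-.35);r2=ray(pd,np.array(b)/5+[195,165]-.4);r3=ray(p,c)
    print(k,tri([r1,r2,r3]),tri([r1,r3]),"wrist@z",at(r3,z)[:2])
```

```text
deep [ 0.4543 -0.0044  0.0623] [ 0.4547 -0.0044  0.0625] wrist@z [ 0.4538 -0.0026]
shallow [ 0.4642 -0.1674  0.0354] [ 0.4642 -0.1676  0.035 ] wrist@z [ 0.4656 -0.169 ]
lid [0.4309 0.3164 0.0054] [0.4306 0.3147 0.0085] wrist@z [0.4294 0.3134]
stand [0.428  0.1593 0.0099] [0.4278 0.1591 0.0108] wrist@z [0.4266 0.1592]
```

Request:
carry_out([
  [0.007, -0.041, 0],
  [0.007, -0.0415, 0],
  [0.007, -0.0415, 0],
  [0.0065, -0.0415, 0],
  [0, 0, -0.04],
  [0, 0, -0.04],
  [0, 0, -0.03],
  [0, 0, 0],
], twist=[0, 0, 0, 0, 0, 0, 0, 0])

```text
clock: 2.4
tool_pos: [0.4531, -0.0025, 0.1274]
eef_rot: [-0.498, -0.5, 0.502, 0.5]
contact_force: [-0.1, -0.0, 1.1]
opening: 0.998
```

Request:
carry_out([
  [0, 0, 0],
  [0, 0, 0],
], twist=[0, 0])

```text
clock: 2.65
tool_pos: [0.4551, -0.004, 0.1299]
eef_rot: [0.501, 0.501, -0.499, -0.5]
contact_force: [0.4, 0.0, 0.2]
opening: 0.995
```

```bash
python3 w.py w2
```

```text
2.65 [ 0.45506625 -0.00400926  0.12991708] yaw 89.98061285724104 [0.41376427 0.01986241 0.23336752] 0.9951167476482639 [ 0.38817779 -0.00421922  0.27614569]
medium [498.8701 347.9952]
deep [273.8504 213.4358]
shallow [ 90.5132 214.8849]
lid [626.9975 171.0401]
stand [457.2253 168.2144]
cup [374.7518 375.1083]
```

View pics/w2.png

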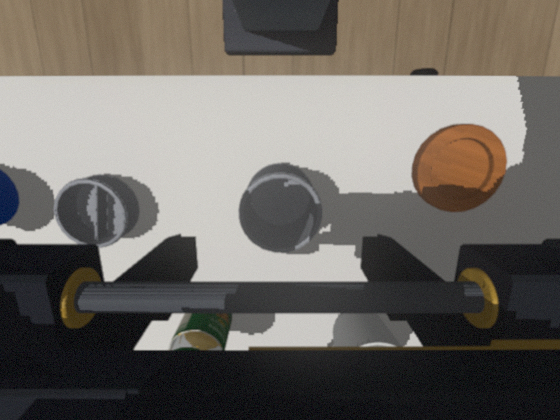

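The rim sits at about (280,211) with the fingertips centred at 279. I'll overlay model circles for the fine x.

```bash
cat > ov.py <<'E'
from h import *
import json
def ov(src,dst,circs,box,f=5):
    p={k:np.array(v) for k,v in json.load(open(f"pics/{src}.json")).items()}
    a=cv2.imread(f"pics/{src}.png"); x0,y0,x1,y1=box
    b=cv2.resize(a[y0:y1,x0:x1],None,fx=f,fy=f,interpolation=cv2.INTER_CUBIC)
    t=np.linspace(0,2*np.pi,80)
    for i,(x,y,z,rr) in enumerate(circs):
        q=proj(p,np.c_[x+rr*np.cos(t),y+rr*np.sin(t),0*t+z]); q=((q-[x0,y0]+.5)*f).astype(int)
        for u in q: cv2.circle(b,tuple(int(v) for v in u),1,[(0,0,255),(0,255,0),(255,0,0),(0,255,255)][i%4],-1)
    cv2.imwrite(f"pics/{dst}.png",b)
E
python3 - <<'E'
from ov import *
ov("w2","o1",[(.453,-.0035,.066,.031),(.453,-.0035,.066,.0275),(.427,.159,.015,.0275),(.427,.159,.015,.04)],(230,115,515,265),2.8)
E
```

```text
(no output)
```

View pics/o1.png

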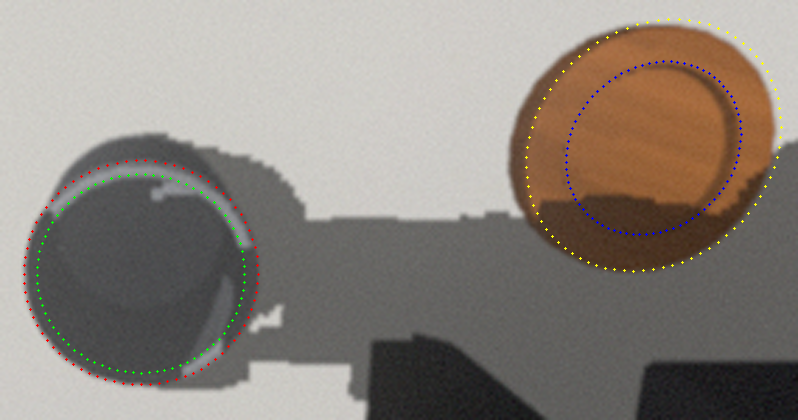

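Both circles match to about 1 mm: deep ≈ (0.4535,-0.004), stand ≈ (0.428,0.158). Now I'll descend and grip.

Request:
carry_out([
  [-0.001, 0, -0.03],
  [0, 0, -0.03],
  [0, 0, -0.02],
  [0, 0, -0.02],
  [0, 0, 0],
  [0, 0, 0],
], twist=[0, 0, 0, 0, 0, 0])

```text
clock: 3.45
tool_pos: [0.4542, -0.0043, 0.0297]
eef_rot: [0.5, 0.5, -0.499, -0.5]
contact_force: [-0.5, -0.7, -0.8]
opening: 0.996
```

Request:
carry_out([
  [0, 0, 0],
  [0, 0, 0],
  [0, 0, 0],
  [0, 0, 0],
  [0, 0, 0],
  [0, 0, 0],
  [0, 0, 0],
  [0, 0, 0],
], twist=[0, 0, 0, 0, 0, 0, 0, 0], grip=0.05, newtons=15)

```text
clock: 4.45
tool_pos: [0.4537, -0.0043, 0.0292]
eef_rot: [0.5, 0.5, -0.5, -0.5]
contact_force: [0.5, 0.6, 5.7]
opening: 0.692
```

Request:
carry_out([
  [0, 0, 0.02],
  [0, 0, 0.03],
  [0, 0, 0.03],
  [-0.005, 0.032, 0],
  [-0.005, 0.033, 0],
  [-0.005, 0.033, 0],
  [-0.005, 0.032, 0],
  [-0.005, 0.032, 0],
], twist=[0, 0, 0, 0, 0, 0, 0, 0], newtons=25)

```text
clock: 5.45
tool_pos: [0.4278, 0.1581, 0.1086]
eef_rot: [-0.5, -0.499, 0.5, 0.5]
contact_force: [0.4, 0.2, -2.2]
opening: 0.697
```

Request:
carry_out([
  [0, 0, -0.01],
  [0, 0, -0.01],
  [0, 0, 0],
  [0, 0, 0],
], twist=[0, 0, 0, 0])

```text
clock: 5.95
tool_pos: [0.4284, 0.1564, 0.0887]
eef_rot: [-0.501, -0.499, 0.5, 0.501]
contact_force: [-0.4, 0.2, -1.1]
opening: 0.698
```

```bash
python3 w.py w3
python3 - <<'E'
from ov import *
s=get_state(); x,y,z=s["tool_pos"]
ov("w3","o2",[(.428,.158,.015,.0275),(.428,.158,.015,.04),(x,y,z+.037,.031)],(180,90,400,300),2.8)
im=snapshot("side"); cv2.imwrite("pics/s3.png",im[:,:,::-1])
E
```

```text
5.95 [0.42841183 0.15643481 0.08873261] yaw 89.85884043741008 [-0.41996226  0.17958056 -1.10215802] 0.6982895200021706 [0.36198256 0.15652335 0.23517938]
medium [332.5031 413.9531]
deep [ 20.8757 273.5094]
shallow [-145.7197  265.8806]
lid [475.4686 212.8011]
stand [276.2273 210.8368]
cup [178.2096 448.8128]
```

View pics/o2.png

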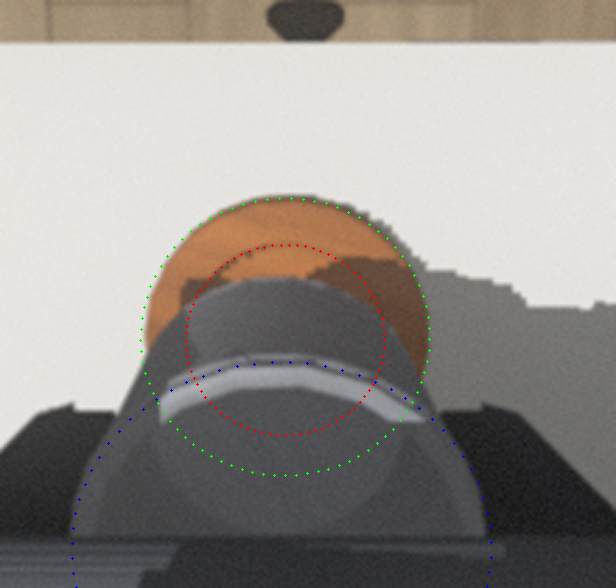

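Held tier and stand agree with the models to within 1–2 mm. I'll shift y by +1.5 mm and lower.

Request:
carry_out([
  [0, 0.0015, -0.015],
  [0, 0, -0.015],
  [0, 0, -0.01],
  [0, 0, -0.006],
  [0, 0, -0.003],
  [0, 0, 0],
  [0, 0, 0],
], twist=[0, 0, 0, 0, 0, 0, 0])

```text
clock: 6.92
tool_pos: [0.4285, 0.159, 0.0402]
eef_rot: [-0.5, -0.5, 0.5, 0.5]
contact_force: [0.4, -0.1, -1.5]
opening: 0.692
```

Request:
carry_out([
  [0, 0, -0.002],
  [0, 0, 0],
  [0, 0, 0],
], twist=[0, 0, 0])

```text
clock: 7.3
tool_pos: [0.4284, 0.1589, 0.0379]
eef_rot: [-0.5, -0.5, 0.5, 0.5]
contact_force: [-0.4, 0.5, -1.3]
opening: 0.699
```

Request:
carry_out([
  [0, 0, -0.0015],
  [0, 0, 0],
  [0, 0, 0],
], twist=[0, 0, 0])

```text
clock: 7.68
tool_pos: [0.4284, 0.159, 0.0372]
eef_rot: [0.5, 0.5, -0.5, -0.5]
contact_force: [-1.6, 0.2, 10.0]
opening: 0.695
```

It makes contact at the expected height, so it's seated. Release and rise.

Request:
carry_out([
  [0, 0, 0.001],
  [0, 0, 0],
  [0, 0, 0],
  [0, 0, 0],
  [0, 0, 0],
], twist=[0, 0, 0, 0, 0], grip=0.088)

```text
clock: 8.3
tool_pos: [0.4284, 0.1589, 0.0373]
eef_rot: [-0.5, -0.5, 0.5, 0.5]
contact_force: [0.0, -0.2, 0.4]
opening: 0.998
```

Request:
carry_out([
  [0, 0, 0.02],
  [0, 0, 0.03],
  [0, 0, 0.04],
  [0, 0, 0.04],
  [0, 0, 0],
  [0, 0, 0],
], twist=[0, 0, 0, 0, 0, 0])

```text
clock: 9.05
tool_pos: [0.4281, 0.1586, 0.1669]
eef_rot: [-0.5, -0.499, 0.5, 0.5]
contact_force: [0.5, 0.3, -0.1]
opening: 1.001
```

```bash
python3 w.py w4
python3 - <<'E'
from ov import *
ov("w4","o3",[(.428,.1585,.075,.031),(.428,.1585,.075,.0275),(.428,.1585,.015,.04),(.589,.199,.048,.031)],(130,90,400,290),2.8)
E
```

```text
9.05 [0.42806569 0.15859381 0.16690389] yaw 89.9363901264347 [ 0.54128569  0.30848666 -0.12509557] 1.0010504409691787 [0.36166954 0.15855558 0.31337418]
medium [317.4947 344.9976]
deep [ 92.0882 230.8749]
shallow [-42.0281 230.195 ]
lid [425.3381 191.5745]
stand [274.8046 189.6428]
cup [201.0751 367.665 ]
```

View pics/o3.png

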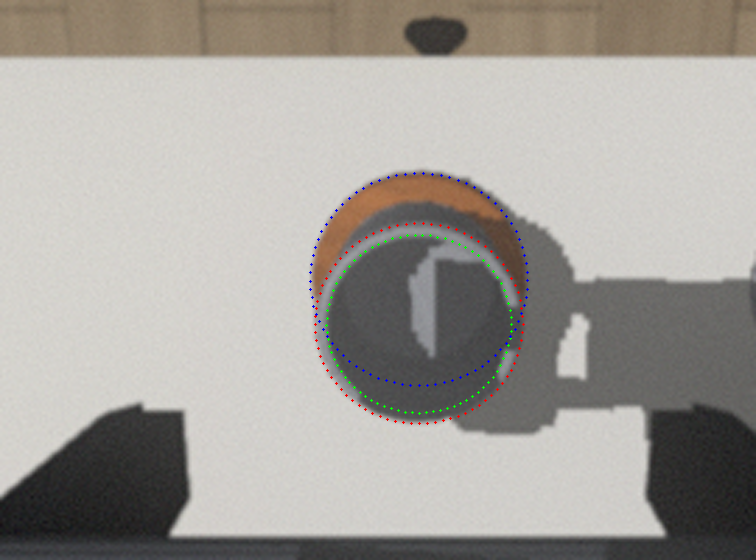

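The deep tier is seated concentric, axis ≈ (0.4277,0.1587). On to the medium tier.

Request:
carry_out([
  [0.04, 0.0105, 0],
  [0.04, 0.0105, 0],
  [0.04, 0.01, 0],
  [0.041, 0.01, 0],
  [0, 0, -0.03],
  [0, 0, -0.01],
  [0, 0, 0],
  [0, 0, 0],
], twist=[0, 0, 0, 0, 0, 0, 0, 0])

```text
clock: 10.1
tool_pos: [0.5893, 0.2002, 0.1279]
eef_rot: [-0.5, -0.5, 0.5, 0.5]
contact_force: [0.2, 0.1, 0.6]
opening: 0.999
```

```bash
python3 w.py w5
python3 - <<'E'
from ov import *
ov("w5","o4",[(.589,.1995,.048,.031),(.589,.1995,.048,.0275),(.6,.079,.067,.034)],(60,130,330,290),2.8)
E
```

```text
10.1 [0.58928543 0.20020762 0.12788624] yaw 89.97355309306234 [0.1887515  0.11927488 0.59695009] 0.9992225911337225 [0.52275397 0.20003024 0.27427288]
medium [277.7392 209.875 ]
deep [-53.4757   9.7862]
shallow [-209.958    44.8653]
lid [421.4374   0.3996]
stand [218.5786  -5.5014]
cup [116.6573 231.4022]
```

View pics/o4.png

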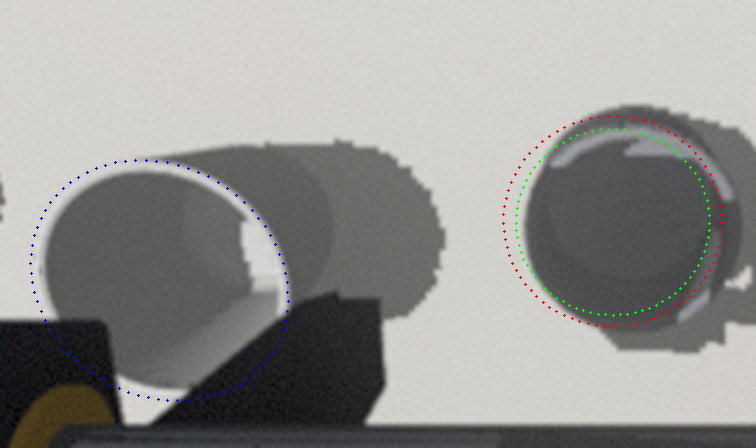

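The medium tier is 4 mm further in y, at ≈ (0.5898,0.2033). Correct, descend, grip.

Request:
carry_out([
  [0.0005, 0.0033, -0.02],
  [0, 0, -0.03],
  [0, 0, -0.03],
  [0, 0, -0.02],
  [0, 0, -0.01],
  [0, 0, 0],
  [0, 0, 0],
], twist=[0, 0, 0, 0, 0, 0, 0])

```text
clock: 11.02
tool_pos: [0.5906, 0.2036, 0.0182]
eef_rot: [0.5, 0.5, -0.499, -0.5]
contact_force: [0.6, 0.0, -0.4]
opening: 0.997
```

Request:
carry_out([
  [0, 0, 0],
  [0, 0, 0],
  [0, 0, 0],
  [0, 0, 0],
  [0, 0, 0],
  [0, 0, 0],
  [0, 0, 0],
  [0, 0, 0],
], twist=[0, 0, 0, 0, 0, 0, 0, 0], grip=0.05, newtons=15)

```text
clock: 12.02
tool_pos: [0.5901, 0.2039, 0.0178]
eef_rot: [-0.5, -0.5, 0.499, 0.5]
contact_force: [-1.0, 1.7, 5.9]
opening: 0.69
```

Request:
carry_out([
  [0, 0, 0.02],
  [0, 0, 0.05],
  [0, 0, 0.05],
  [-0.04, -0.0113, 0],
  [-0.041, -0.0113, 0],
  [-0.041, -0.0113, 0],
  [-0.04, -0.0113, 0],
  [0, 0, 0],
], twist=[0, 0, 0, 0, 0, 0, 0, 0], newtons=25)

```text
clock: 13.02
tool_pos: [0.4241, 0.1556, 0.1379]
eef_rot: [-0.5, -0.498, 0.502, 0.5]
contact_force: [1.2, -0.6, -0.8]
opening: 0.688
```

Request:
carry_out([
  [0, 0, -0.015],
  [0, 0, -0.015],
  [0, 0, 0],
  [0, 0, 0],
], twist=[0, 0, 0, 0])

```text
clock: 13.52
tool_pos: [0.4287, 0.1582, 0.1079]
eef_rot: [0.5, 0.5, -0.499, -0.5]
contact_force: [-0.1, -0.7, -1.8]
opening: 0.689
```

Request:
carry_out([
  [-0.0005, 0.0003, -0.008],
  [0, 0, -0.006],
  [0, 0, -0.004],
  [0, 0, 0],
  [0, 0, 0],
], twist=[0, 0, 0, 0, 0])

```text
clock: 14.15
tool_pos: [0.4274, 0.1584, 0.0894]
eef_rot: [-0.5, -0.5, 0.5, 0.5]
contact_force: [-0.1, 0.0, -1.4]
opening: 0.689
```

Request:
carry_out([
  [0, 0, -0.002],
  [0, 0, -0.0015],
  [0, 0, 0],
  [0, 0, 0],
], twist=[0, 0, 0, 0])

```text
clock: 14.65
tool_pos: [0.4274, 0.1583, 0.0859]
eef_rot: [-0.5, -0.5, 0.5, 0.5]
contact_force: [-0.2, -0.4, -1.2]
opening: 0.687
```

Request:
carry_out([
  [0, 0, -0.0012],
  [0, 0, 0],
  [0, 0, 0],
], twist=[0, 0, 0])

```text
clock: 15.02
tool_pos: [0.4275, 0.1584, 0.0857]
eef_rot: [0.5, 0.5, -0.5, -0.5]
contact_force: [-2.4, 0.2, 11.5]
opening: 0.689
```

Request:
carry_out([
  [0, 0, 0.001],
  [0, 0, 0],
  [0, 0, 0],
  [0, 0, 0],
  [0, 0, 0],
], twist=[0, 0, 0, 0, 0], grip=0.088)

```text
clock: 15.65
tool_pos: [0.4273, 0.1583, 0.0856]
eef_rot: [-0.5, -0.5, 0.5, 0.5]
contact_force: [0.5, 0.3, 0.3]
opening: 1.002
```

Request:
carry_out([
  [0, 0, 0.02],
  [0, 0, 0.03],
  [0, 0, 0.04],
  [0, 0, 0],
  [0, 0, 0],
], twist=[0, 0, 0, 0, 0])

```text
clock: 16.27
tool_pos: [0.4271, 0.158, 0.1753]
eef_rot: [-0.5, -0.499, 0.5, 0.5]
contact_force: [1.1, -0.8, -0.1]
opening: 0.996
```

```bash
python3 w.py w6
python3 - <<'E'
from ov import *
print(get_state()["q"])
ov("w6","o5",[(.4277,.1587,.117,.031),(.4277,.1587,.117,.0275),(.4277,.1587,.015,.04)],(130,90,430,290),2.6)
E
```

```text
16.275 [0.4271189  0.15799181 0.17526461] yaw 89.93243813517742 [ 1.13903876 -0.83991332 -0.11369806] 0.9956373912810612 [0.36070323 0.15797747 0.32170849]
medium [317.0211 340.207 ]
deep [ 98.3864 228.6689]
shallow [-32.9157 228.2654]
lid [422.033  190.7018]
stand [275.4454 188.8122]
cup [203.7075 362.0424]
[-0.25407026  0.59861481 -0.31291305  2.12257991  0.38778806  0.47605911
  0.70599501]
```

View pics/o5.png

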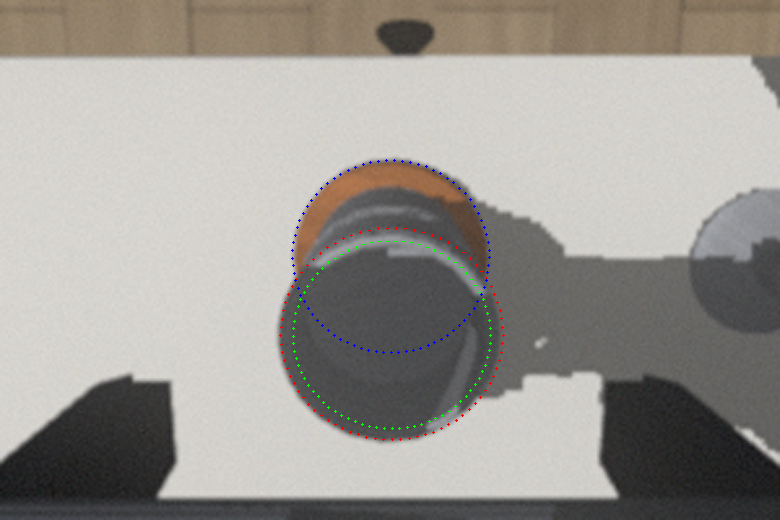

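The medium tier is seated and concentric. Next the shallow tier, with the jaws turned along x to clear the blue decoy.

Request:
carry_out([
  [0.004, -0.033, 0],
  [0.004, -0.033, 0],
  [0.004, -0.033, 0],
  [0.004, -0.033, 0],
  [0.004, -0.033, 0],
  [0.004, -0.033, 0],
  [0.004, -0.032, 0],
  [0.003, -0.032, 0],
], twist=[-9, -9, -9, -9, -9, -9, -9, -9])

```text
clock: 17.32
tool_pos: [0.4577, -0.1046, 0.1744]
eef_rot: [-0.699, -0.108, 0.109, 0.699]
contact_force: [0.2, -0.3, -0.2]
opening: 0.998
```

Request:
carry_out([
  [0.003, -0.032, 0],
  [0.003, -0.032, 0],
  [0, 0, -0.03],
  [0, 0, -0.02],
  [0, 0, 0],
  [0, 0, 0],
  [0, 0, 0],
], twist=[-9, -9, 0, 0, 0, 0, 0])

```text
clock: 18.2
tool_pos: [0.4648, -0.1677, 0.1263]
eef_rot: [0.707, 0.0, 0.001, -0.707]
contact_force: [0.0, -0.4, 0.0]
opening: 1.001
```

```bash
python3 w.py w7
python3 - <<'E'
from ov import *
ov("w7","o6",[(.4645,-.168,.034,.031),(.4645,-.168,.034,.0275)],(130,90,430,310),2.6)
E
```

```text
18.2 [ 0.46478212 -0.16771131  0.12627313] yaw -0.04328489179106098 [ 0.0378537  -0.39266115  0.01085672] 1.000998109971049 [ 0.46435053 -0.10159266  0.27262195]
medium [ 530.9033 -506.3326]
deep [259.1971 -39.4181]
shallow [278.3113 203.2047]
lid [ 211.5826 -686.5388]
stand [ 218.387  -296.3203]
cup [ 537.5067 -233.4062]
```

View pics/o6.png

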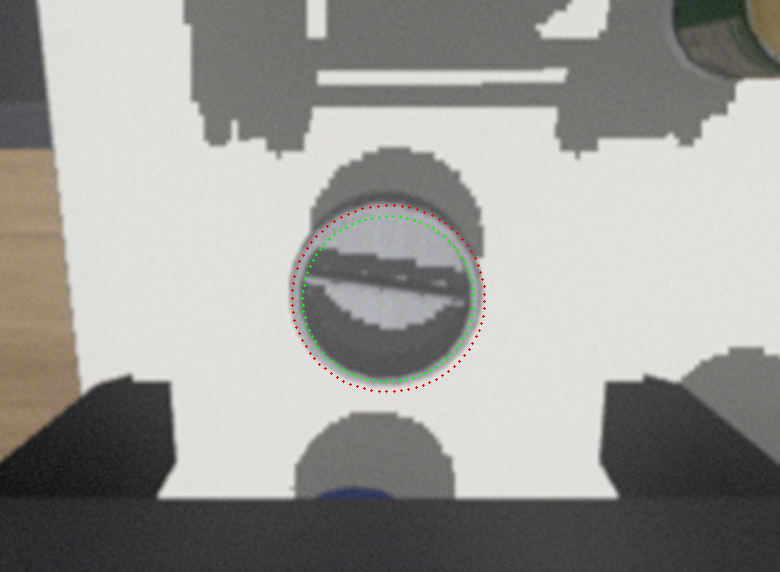

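The shallow tier fits at (0.464,-0.167). Descend and grip.

Request:
carry_out([
  [-0.0005, 0.0007, -0.03],
  [0, 0, -0.03],
  [0, 0, -0.025],
  [0, 0, -0.02],
  [0, 0, -0.011],
  [0, 0, 0],
  [0, 0, 0],
], twist=[0, 0, 0, 0, 0, 0, 0])

```text
clock: 19.12
tool_pos: [0.4643, -0.1671, 0.0104]
eef_rot: [0.707, 0.0, 0.001, -0.707]
contact_force: [-0.2, 0.3, -0.1]
opening: 0.997
```

Request:
carry_out([
  [0, 0, 0],
  [0, 0, 0],
  [0, 0, 0],
  [0, 0, 0],
  [0, 0, 0],
  [0, 0, 0],
  [0, 0, 0],
  [0, 0, 0],
], twist=[0, 0, 0, 0, 0, 0, 0, 0], grip=0.05, newtons=15)

```text
clock: 20.12
tool_pos: [0.4641, -0.167, 0.0099]
eef_rot: [-0.707, 0.0, -0.001, 0.707]
contact_force: [-0.1, 0.2, 5.8]
opening: 0.699
```

Request:
carry_out([
  [0, 0, 0.03],
  [0, 0, 0.05],
  [0, 0, 0.05],
  [-0.003, 0.025, 0.02],
  [-0.005, 0.05, 0],
  [-0.006, 0.05, 0],
  [-0.006, 0.05, 0],
  [-0.006, 0.05, 0],
], twist=[0, 0, 0, 0, 0, 0, 0, 0], newtons=25)

```text
clock: 21.12
tool_pos: [0.4372, 0.0595, 0.1594]
eef_rot: [-0.707, 0.001, -0.0, 0.707]
contact_force: [0.1, 0.3, -0.2]
opening: 0.698
```

Request:
carry_out([
  [-0.006, 0.05, 0],
  [-0.0034, 0.03, 0],
  [-0.001, 0.0207, 0],
  [0, 0, -0.01],
  [0, 0, -0.01],
  [0, 0, 0],
  [0, 0, 0],
], twist=[0, 0, 0, 0, 0, 0, 0])

```text
clock: 22.0
tool_pos: [0.4275, 0.1577, 0.1395]
eef_rot: [0.707, -0.001, 0.001, -0.707]
contact_force: [0.4, 0.2, -0.8]
opening: 0.699
```

```bash
python3 w.py w8
python3 - <<'E'
from ov import *
x,y,z=get_state()["tool_pos"]
ov("w8","o7",[(.4277,.1587,.117,.031),(x,y,z+.024,.031),(.4277,.1587,.015,.04)],(130,90,430,310),2.6)
E
```

```text
22.0 [0.42751036 0.15770301 0.13952158] yaw -0.15481728642540646 [ 0.3771765   0.24611679 -0.75114351] 0.6990922442209566 [0.42745465 0.22381254 0.28589105]
medium [481.3691 154.8811]
deep [307.6187 383.6108]
shallow [311.4639 468.8362]
lid [281.7919  13.162 ]
stand [278.8261 199.7912]
cup [484.381  300.6942]
```

View pics/o7.png

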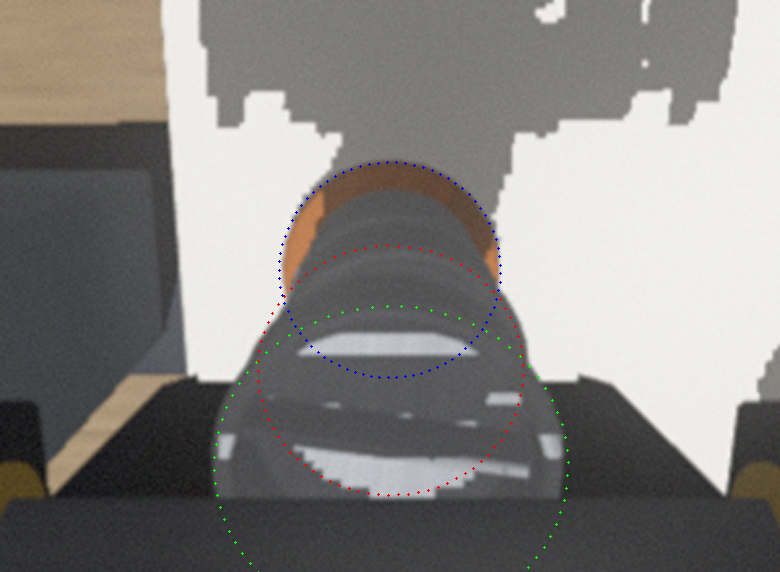

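Aligned: stack and held tier agree within about 1 mm. Lower.

Request:
carry_out([
  [0, 0.0006, -0.008],
  [0, 0, -0.006],
  [0, 0, -0.003],
  [0, 0, 0],
  [0, 0, 0],
], twist=[0, 0, 0, 0, 0])

```text
clock: 22.68
tool_pos: [0.4275, 0.1594, 0.1227]
eef_rot: [-0.707, 0.0, -0.0, 0.707]
contact_force: [-0.3, 0.5, -0.9]
opening: 0.695
```

Request:
carry_out([
  [0, 0, -0.0015],
  [0, 0, -0.001],
  [0, 0, 0],
  [0, 0, 0],
], twist=[0, 0, 0, 0])

```text
clock: 23.18
tool_pos: [0.4275, 0.1594, 0.1202]
eef_rot: [-0.707, 0.0, -0.0, 0.707]
contact_force: [-0.1, 0.9, -0.5]
opening: 0.698
```

Request:
carry_out([
  [0, 0, -0.001],
  [0, 0, 0],
  [0, 0, 0],
], twist=[0, 0, 0])

```text
clock: 23.55
tool_pos: [0.4276, 0.1594, 0.1199]
eef_rot: [-0.707, 0.0, -0.001, 0.707]
contact_force: [-1.8, 0.1, 7.3]
opening: 0.693
```

Request:
carry_out([
  [0, 0, 0.001],
  [0, 0, 0],
  [0, 0, 0],
  [0, 0, 0],
  [0, 0, 0],
], twist=[0, 0, 0, 0, 0], grip=0.088)

```text
clock: 24.18
tool_pos: [0.4275, 0.1594, 0.1201]
eef_rot: [-0.707, 0.0, -0.0, 0.707]
contact_force: [0.6, 0.3, 0.9]
opening: 0.998
```

Request:
carry_out([
  [0, 0, 0.02],
  [0, 0, 0.04],
  [0, 0, 0.01],
  [0, 0, 0],
  [0, 0, 0],
], twist=[0, 0, 0, 0, 0])

```text
clock: 24.8
tool_pos: [0.4268, 0.1592, 0.1892]
eef_rot: [0.707, -0.001, -0.0, -0.707]
contact_force: [-0.2, -0.5, -0.0]
opening: 0.999
```

```bash
python3 w.py w9
```

```text
24.8 [0.42680302 0.15920156 0.18924719] yaw -0.03988883428260107 [-0.17954529 -0.45787594 -0.00154693] 0.9988960920237869 [0.42680787 0.22533425 0.33562638]
medium [448.1252 151.4403]
deep [303.8111 345.9504]
shallow [307.6967 427.8344]
lid [282.5818  33.0229]
stand [279.6778 189.8761]
cup [451.8862 273.8469]
```

Request:
carry_out([
  [0.0005, 0.039, 0],
  [0.0005, 0.039, 0],
  [0.0005, 0.039, 0],
  [0.0005, 0.038, 0],
  [0, 0, -0.04],
  [0, 0, -0.04],
  [0, 0, 0],
  [0, 0, 0],
], twist=[0, 0, 0, 0, 0, 0, 0, 0])

```text
clock: 25.85
tool_pos: [0.4299, 0.3143, 0.1106]
eef_rot: [-0.707, 0.0, -0.001, 0.707]
contact_force: [0.8, -1.0, 0.0]
opening: 0.996
```

```bash
python3 w.py w10
python3 - <<'E'
from ov import *
ov("w9","a",[(.4277,.159,.145,.031),(.4277,.159,.145,.0275)],(180,110,380,290),2)
ov("w10","b",[(.4295,.3135,.012,.031),(.4295,.3135,.037,.010)],(180,110,380,290),2)
cv2.imwrite("pics/o8.png",np.hstack([cv2.imread("pics/a.png"),cv2.imread("pics/b.png")]))
E
```

```text
25.85 [0.42988213 0.31426515 0.11061997] yaw -0.07976769820262165 [ 0.84042637 -0.9819236   0.00901516] 0.9958660690918828 [0.42960899 0.38028083 0.25702932]
medium [468.3293 345.8315]
deep [303.8622 538.1081]
shallow [308.0971 588.2373]
lid [279.4609 206.858 ]
stand [276.7224 360.4539]
cup [471.0243 473.9959]
```

View pics/o8.png

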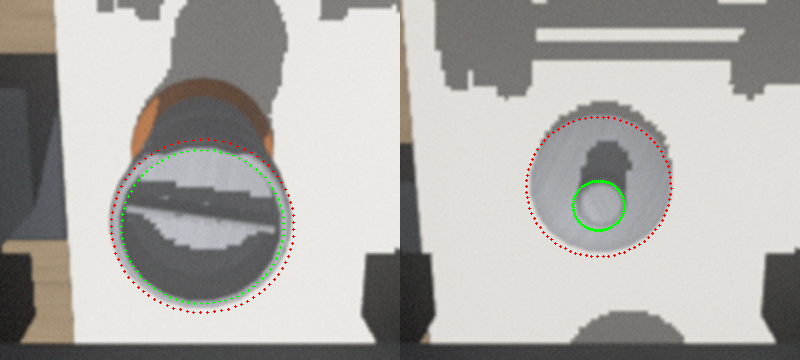

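The shallow tier is seated, concentric within about 1 mm. The lid is at ≈ (0.4303,0.3143). I'll grip the knob with the fingertips just above the disc.

Request:
carry_out([
  [0.0004, 0, -0.03],
  [0, 0, -0.03],
  [0, 0, -0.02],
  [0, 0, -0.01],
  [0, 0, -0.006],
  [0, 0, 0],
  [0, 0, 0],
], twist=[0, 0, 0, 0, 0, 0, 0], grip=0.05)

```text
clock: 26.78
tool_pos: [0.4303, 0.3146, 0.0149]
eef_rot: [-0.707, -0.0, -0.001, 0.707]
contact_force: [-0.2, 0.8, 0.3]
opening: 0.569
```

Request:
carry_out([
  [0, 0, 0],
  [0, 0, 0],
  [0, 0, 0],
  [0, 0, 0],
  [0, 0, 0],
  [0, 0, 0],
  [0, 0, 0],
  [0, 0, 0],
], twist=[0, 0, 0, 0, 0, 0, 0, 0], grip=0.01, newtons=15)

```text
clock: 27.78
tool_pos: [0.43, 0.3144, 0.0143]
eef_rot: [-0.707, 0.0, -0.0, 0.707]
contact_force: [1.5, -0.3, 1.1]
opening: 0.22
```

Request:
carry_out([
  [0, 0, 0.02],
  [0, 0, 0.05],
  [0, 0, 0.05],
  [0, 0, 0.05],
  [0, 0, 0],
  [-0.001, -0.04, 0],
  [-0.001, -0.04, 0],
  [-0.0003, -0.04, 0],
], twist=[0, 0, 0, 0, 0, 0, 0, 0], newtons=25)

```text
clock: 28.78
tool_pos: [0.4263, 0.1929, 0.1828]
eef_rot: [0.708, -0.001, -0.001, -0.707]
contact_force: [0.9, 0.1, -0.5]
opening: 0.215
```

Request:
carry_out([
  [0, -0.025, 0],
  [0, -0.01, 0],
  [0, 0, -0.01],
  [0, 0, 0],
  [0, 0, 0],
  [0, 0, 0],
], twist=[0, 0, 0, 0, 0, 0])

```text
clock: 29.52
tool_pos: [0.4276, 0.1601, 0.1742]
eef_rot: [-0.707, -0.0, 0.0, 0.707]
contact_force: [-0.9, -0.5, -0.5]
opening: 0.218
```

```bash
python3 w.py w11
python3 - <<'E'
from ov import *
x,y,z=get_state()["tool_pos"]
ov("w11","a",[(.4277,.1595,.145,.031),(x,y,z-.0023,.031),(.4277,.159,.015,.04)],(160,110,400,290),1.65)
a=cv2.imread("pics/a.png")
im=snapshot("side"); cv2.imwrite("pics/s11.png",im[:,:,::-1])
c=proj(camera_params("side"),(x,y,z-.03))[0].astype(int); print(c)
b=cv2.resize(cv2.imread("pics/s11.png")[c[1]-40:c[1]+50,c[0]-60:c[0]+60],(396,297),interpolation=cv2.INTER_CUBIC)
cv2.imwrite("pics/o9.png",np.hstack([a[:297,:396],b]))
E
```

```text
29.525 [0.42758182 0.16006381 0.17416678] yaw 0.017645412719315374 [-0.93584125 -0.4800668  -0.47244375] 0.2175743683460311 [0.42724561 0.22604351 0.32060664]
medium [455.6998 154.1808]
deep [303.8335 357.3713]
shallow [307.6994 440.2577]
lid [281.7178  29.536 ]
stand [278.6483 193.9053]
cup [459.2593 282.4986]
[222 163]
```

View pics/o9.png

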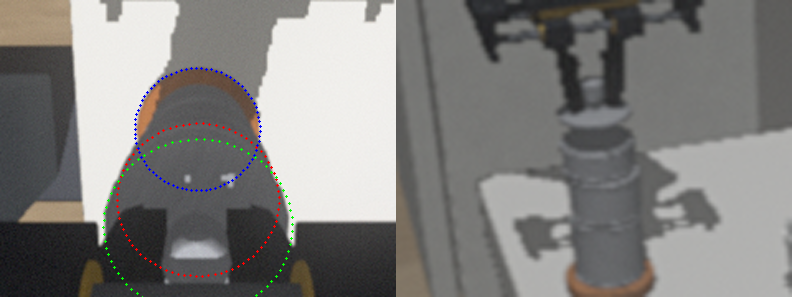

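Lid and stack are aligned and the lid hangs level. Lower in stages with force checks.

Request:
carry_out([
  [0, -0.0004, -0.008],
  [0, 0, -0.006],
  [0, 0, -0.004],
  [0, 0, 0],
  [0, 0, 0],
], twist=[0, 0, 0, 0, 0])

```text
clock: 30.25
tool_pos: [0.4277, 0.1589, 0.1562]
eef_rot: [-0.707, 0.0, -0.0, 0.707]
contact_force: [-0.2, -0.7, -0.4]
opening: 0.219
```

Request:
carry_out([
  [0, 0, -0.001],
  [0, 0, -0.001],
  [0, 0, 0],
  [0, 0, 0],
], twist=[0, 0, 0, 0])

```text
clock: 30.75
tool_pos: [0.4276, 0.159, 0.1542]
eef_rot: [-0.707, 0.0, -0.0, 0.707]
contact_force: [-1.1, 0.5, -1.0]
opening: 0.218
```

Request:
carry_out([
  [0, 0, -0.001],
  [0, 0, 0],
  [0, 0, 0],
], twist=[0, 0, 0])

```text
clock: 31.12
tool_pos: [0.4276, 0.159, 0.1532]
eef_rot: [-0.707, 0.0, -0.0, 0.707]
contact_force: [-0.2, 0.2, -0.9]
opening: 0.216
```

Request:
carry_out([
  [0, 0, -0.001],
  [0, 0, 0],
  [0, 0, 0],
], twist=[0, 0, 0])

```text
clock: 31.5
tool_pos: [0.4276, 0.159, 0.1522]
eef_rot: [-0.707, 0.0, -0.0, 0.707]
contact_force: [0.4, 0.5, 0.8]
opening: 0.219
```

Request:
carry_out([
  [0, 0, -0.0006],
  [0, 0, 0],
  [0, 0, 0],
], twist=[0, 0, 0])

```text
clock: 31.88
tool_pos: [0.4278, 0.159, 0.1521]
eef_rot: [-0.707, 0.0, -0.001, 0.707]
contact_force: [0.5, 0.2, 7.6]
opening: 0.219
```

It's seated. Release by opening only part way, wait, then rise.

Request:
carry_out([
  [0, 0, 0.0006],
  [0, 0, 0],
  [0, 0, 0],
  [0, 0, 0],
  [0, 0, 0],
], twist=[0, 0, 0, 0, 0], grip=0.06)

```text
clock: 32.5
tool_pos: [0.4275, 0.1589, 0.1521]
eef_rot: [-0.707, 0.0, -0.0, 0.707]
contact_force: [0.5, -0.4, 0.2]
opening: 0.681
```

Request:
carry_out([
  [0, 0, 0.01],
  [0, 0, 0.03],
  [0, 0, 0.04],
  [0, 0, 0.01],
  [0, 0, 0],
  [0, 0, 0],
  [0, 0, 0],
], twist=[0, 0, 0, 0, 0, 0, 0])

```text
clock: 33.38
tool_pos: [0.4269, 0.1587, 0.2412]
eef_rot: [0.707, -0.001, -0.0, -0.707]
contact_force: [-0.1, -0.1, -0.1]
opening: 0.681
```

```bash
python3 w.py w12
python3 - <<'E'
from h import *
ps,pd=camera_params("scene"),camera_params("side")
a={n:snapshot(n) for n in("scene","side")}
t=np.linspace(0,2*np.pi,120)
def score(n,p,x,y,z,r):
    g=cv2.GaussianBlur(cv2.cvtColor(a[n],cv2.COLOR_RGB2GRAY),(0,0),.8); m=np.hypot(cv2.Sobel(g,cv2.CV_32F,1,0),cv2.Sobel(g,cv2.CV_32F,0,1))
    q=proj(p,np.c_[x+r*np.cos(t),y+r*np.sin(t),0*t+z]).astype(np.float32)
    return cv2.remap(m,q[:,:1],q[:,1:],1).mean()
for n,p in(("scene",ps),("side",pd)):
    for nm,z,r in(("lid",.151,.031),("stand",.015,.04)):
        b=max((score(n,p,x,y,z,r),x,y) for x in np.arange(.418,.4385,.001) for y in np.arange(.149,.1695,.001)); print(n,nm,np.round(b,4))
    print(n,"lid z",max((score(n,p,.4277,.159,z,.031),z) for z in np.arange(.13,.175,.001)))
    cv2.imwrite(f"pics/f_{n}.png",a[n][:,:,::-1])
# bystander change vs start
for n in a:
    d=cv2.absdiff(cv2.imread(f"pics/{n}0.png"),cv2.imread(f"pics/f_{n}.png")).max(2)
    p=camera_params(n)
    for k,X in dict(cup=(.6,.079,.035),jar=(.578,-.075,.055),beaker=(.588,-.255,.04)).items():
        u,v=proj(p,X)[0].astype(int); print(n,k,np.median(d[v-18:v+18,u-15:u+15]),(d[v-18:v+18,u-15:u+15]>50).mean())
E
```

```text
33.375 [0.42694606 0.15871829 0.24121831] yaw -0.05141426883544598 [-0.12662646 -0.09969282 -0.06188929] 0.6810780506679317 [0.42699481 0.22488661 0.38755496]
medium [422.9313 146.682 ]
deep [300.5094 315.5207]
shallow [304.5346 393.2336]
lid [282.0572  45.7377]
stand [279.6111 180.6017]
cup [427.1218 251.7049]
scene lid [126.0769   0.427    0.155 ]
scene stand [2.217678e+02 4.240000e-01 1.490000e-01]
scene lid z (np.float32(126.074326), np.float64(0.14700000000000002))
side lid [51.1815  0.427   0.149 ]
side stand [92.1998  0.426   0.153 ]
side lid z (np.float32(52.21379), np.float64(0.14600000000000002))
scene cup 5.0 0.0
scene jar 6.0 0.0
scene beaker 9.0 0.0
side cup 3.0 0.07777777777777778
side jar 3.0 0.0
side beaker 2.0 0.0
```

```bash
python3 -c "
from plant import *
print(job.finish_job())"
```

```text
the job is handed in; nothing more can be done
None
```

The carrier is stacked on the stand in order (deep, medium, shallow, lid), and I handed the job in at about 33 s. The hand-in gave no verdict.

**Seating:** Each piece met the one below at a downward force of 7–12 N, within about 1 mm of the expected seated height, before I let go. Wrist-camera overlays after release showed the deep, medium and shallow tiers on the axis within about 1–2 mm. The lid hung level and lined up with the stack before I lowered it.

**Final state:** The gripper ended about 9 cm above the stack and reads no force. Image comparison with the start shows no sign that the cup, beaker or jar moved; the changed pixels at the cup in the side view (8%) I did not look into.

**Not fully confirmed:**
- **Lid after release:** I had used all 16 picture views, so I checked it only by an automatic edge fit.
- **Disagreement:** The fixed cameras put the lid about 4 mm low (0.146–0.147 m against 0.151 m) and up to 10 mm off in y. They had a similar low bias on the tiers from the first measurements (about 4 mm low on the deep tier), so I put this down to calibration and relied on the wrist camera and contact heights.

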